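Close the retaining panel of the specimen-cup carrier

ROBOT

A 7-joint arm with a two-finger parallel gripper is mounted at the origin on a cart in front of the work surface, level with it; the furniture and walls round the work are solid. World frame = base frame: x ahead of the robot, y to its left, z up, the work surface at z = 0. Lengths are in mm, angles in degrees, forces in N, time in s.
With the tool pointing down it reaches from about 400 to 850 mm from the base axis. Payload 4.4 kg.
Tool frame: the origin (TCP) lies midway between the tips of the shut fingers; the grasp point (between the pads) lies 19 mm behind it; z points along the fingers, y is the line along which they close (so a half turn about z gives the same grasp; the last joint's range is limited). The gripper opens to 94 mm and grips with 3 to 60 N. Pads are 16 mm wide; open, the fingers measure 119 mm over their backs; the gripper's body (75 mm by 177 mm) begins 78 mm behind the grasp point.
Start: joints at [-73.556, 36.005, 2.206, 86.941, -1.547, 57.084, -1.146], TCP at [224.569, 609.989, 205.478] pointing down, gripper open.
Joint ranges: [-175.42, 175.42], [-21.48, 121.26], [-71.46, 75.88], [10.55, 141.38], [-63.04, 243.04], [13.31, 113.54], [-168.57, 168.57]. Speed limits (degrees/s): [147.25, 147.25, 180, 180, 180, 180, 180].

INTERFACE

Orientations are given as [roll, pitch, yaw] about the fixed x, y, z axes, in that order (R = Rz(yaw) Ry(pitch) Rx(roll)).
In Python, from workcell import manip gives the robot as it stands.
- The arm moves only by the tool play_rows, never from a script. Its argument "moves" is a list of rows, each a list of 7 numbers: the shift along the tool's x, y, z in m, then the turn, a rotation vector about the tool's x, y, z in rad, then the finger opening in m, from 0 to 0.094. In form: [[tx, ty, tz, wx, wy, wz, gripper], ...]. A call has 1 to 10 rows; each row is the pose to reach, as a shift and turn from the pose commanded when the call began, along the tool's axes at that moment; what a row does not reach only later rows make up. A row lasts 1/12 s, in which the tool goes at most 41.7 mm and 7.16 degrees, less where a joint would pass 70% of its speed; a pose out of reach is approached as far as the arm can. A call with a gripper value outside its range is refused whole. The fingers move at their own pace and stop on an object; "grip_force" is the grip in N (left out, the last holds). Time passes only in rows, so rows that repeat a pose let the fingers close. It gives the time, the measured TCP pose, the force, the opening and the grip force at its end, in the units of the state.
- manip.get_state(): the state, without advancing time (a new reading comes with each control period).
- manip.snapshot(name): name is "scene" or "top" or "wrist"; returns (picture, depth): 384x512x3 uint8, red, green, blue; 384x512 float32, mm along the optical axis (not along the pixel's ray), 0 where there is no reading.
- manip.camera_params(name): a dict with "vfov" (degrees; the focal length in pixels is half the picture's height over the tangent of half this angle, whatever the lens; pixels are square), "cx", "cy" (the principal point, pixels), "D" ([k1, k2, p1, p2, k3] as OpenCV has them; the pictures are not rectified), "R" (3x3) and "t" (3): a world point X has camera coordinates R X + t. Camera axes: x right, y down, z forward; pixel columns grow to the right and rows downward; lengths in mm; the calibration is good to about 2 mm. A picture is of the moment at which its call begins: read the wrist's pose just before it. camera_params takes no time and is no camera call; for the wrist camera it gives the pose at the moment of the call.
- manip.job_done(): hands the job in; it is judged then, once.
The state is a dict: "time": time; "qpos": joint angles; "qvel": joint speeds; "joint_efforts": joint torques, N m; "position": TCP position; "eef_rot": TCP orientation; "wrist_force": force on the tool from outside, world axes, zero at the start; "torque": the same for the moment, N m; "width": opening from 0.0 (shut) to 1.0 (fully open); "gripper_force": force on a finger pad.
Only numpy, scipy, OpenCV 4.12 (cv2) and the standard library are available. Lean on these libraries where they do the work, as an engineer would, in place of code of your own. Each camera call takes 0.05 s, during which the arm holds its last target. There are 200 camera calls.

TASK

Nest the spare steel cup, upright and fully down, into the like cup that stands in the specimen-cup carrier and let go of it. Then swing the carrier's retaining panel over the cups as far as its stop, and only then turn the quarter-turn fastener until its wing and key line up with the index marks and the slot in the frame. Press the panel fully down against the frame's seals and finish while holding it pressed there, leaving the other things on the bench alone.

Things in the scene. Friction and masses are not known exactly. Their poses are not given: they have to be found in the camera images.
- spare_cup: plain steel cup, loose on the bench, mouth up; tapered from 36 mm wide at the foot to 54 under an upright rim band 58 wide, 5 high; 42 mm high, wall 2, inner floor 12 above the foot; 0.06 to 0.13 kg. Origin: centre of underside, z up. Grip across the rim band, fingertips at most 11 mm below the rim, to stay clear of the other cup when nested.
- seated_cup: a cup like the spare one, standing loose in a low locating ring (40 mm inside, 5 mm high) on the carrier's base plate, its underside 8 mm above the bench. Origin: centre of its underside. A cup nested fully home in it stands 12 mm higher than it on the same axis.
- carrier: grey and aluminium cup carrier fixed to the bench. Origin: on the bench under the seated cup's nominal centre; x from front to back rail, y to the side where the panel opens. Base plate 160 (x -75 to 85) x 120 x 8 mm. Back rail 20 mm thick at x = 60, 100 long. Both rails' tops at z = 70. Between them open toward +y and -y: fingers that close along y have free room beside the cups.
- frame_slot (a point): centre of the mouth of the slot in the front rail's top: slot 30 mm long along the carrier's y, 9 wide, 14 deep. It is at carrier x = -50, y = 0, z = 70 mm. The front rail is 20 mm thick, 120 long. A stop pin 10 mm thick, top at z = 84, stands on it at y = -38.
- pivot (a point): point on the upright pivot axis of the panel, on top of the back rail, at carrier x = 60, y = 0, z = 70 mm.
- panel_swing (a joint): swing of the panel about the upright axis through point pivot (rad): 0 = over the cups, pointing to the carrier's -x and against its stop; it grows clockwise seen from above, up to 2.1, as the panel opens toward the carrier's +y. A friction hinge that stays where it is left; turning takes about 0.25 N m.
- panel_press (a joint): how far the panel is pressed down (m): 0 = raised by its spring, 0.008 = fully down against the seals. Its spring lifts it again when let go: pressing takes about 5 N to start and 9.5 N at 0.008. Unless the fastener's key lines up with the slot, the key lands on the rail within 2 mm and stops it.
- knob_grip (a point): point on the axis of the panel's upright round knob (12 mm thick, 36 high), 24 mm above the panel's top, 55 mm from the pivot axis. The panel is a flat steel plate 148 x 64 x 6 mm, reaching 18 mm beyond the pivot and 130 mm outward; raised, its top is 86 mm above the bench. The frame turns with the panel: -x points from pivot to fastener.
- fastener (a joint): angle of the quarter-turn fastener relative to the panel (rad): 0 = wing and key across the panel, in line with the index marks and (panel closed) with the slot; positive is anticlockwise seen from above, range -0.35 to 1.7 with no catch at 0; starts well away from 0. Takes about 0.04 N m and stays where it is left.
- fastener_grip (a point): point on the fastener's axis, 110 mm from the pivot, 22 mm above the panel's top. Its black wing is 10 mm thick along this frame's x, 30 long along y, from 4 to 32 mm above the panel's top. A steel key 20 x 5 x 5 mm, parallel to it, hangs 8 mm below the panel. Two dark index marks on the panel, 24 mm either side of the axis, show how the wing must point.
- vial: bystander: small white screw-cap vial standing on the bench, 27 mm wide, 58 mm high; origin under its centre
- stapler: bystander: stapler 33 x 137 x 50 mm lying before the carrier; origin under its centre, y along it
- marker: bystander: felt marker 16 x 128 x 16 mm lying on the bench; origin under its centre, y along it
Mind the look-alikes: they are no part of the job. There is more than one size of the carrier; the one meant has the size given above.

How it is judged:
By the outcome, as a careful person would: the job done as asked, in the order asked, and still so for the second after the job is handed in, while the arm keeps its last pose, push and grip.
It also fails if it takes over 66 s, if anything falls off the work surface, if the arm or the gripper's body presses on something with over 40 N, if the wrist force passes 120 N, or if a joint passes its speed limit or range.

## Working session

There is one attempt and no reset: what is moved stays moved. The work goes in short steps, Python scripts to look and compute and a tool call to move; the robot and the scene stay as the last step left them, time stands still between calls to the robot, and variables do not carry over. Pictures are saved under pics/ and viewed, at most 10 in all, crops included, and the job is handed in when it is done.

Besides the shell and the picture viewer there is one more tool, called after "Request:" as name([rows], argument=value, ...), one row to a line, values as JSON. play_rows: Moves the arm, as the interface text tells. Its arguments: {"type":"object","properties":{"moves":{"type":"array"},"grip_force":{"type":"number"}},"required":["moves"]}

```bash
mkdir -p pics; ls; cat > h.py <<'E'
import numpy as np, cv2
from workcell import manip
def snap(n):
    p=manip.camera_params(n); im,d=manip.snapshot(n); return im,d,p
def world(p,d):
    h,w=d.shape; f=h/2/np.tan(np.radians(p['vfov'])/2)
    K=np.array([[f,0,p['cx']],[0,f,p['cy']],[0,0,1]])
    u,v=np.meshgrid(np.arange(w,dtype=float),np.arange(h,dtype=float))
    n=cv2.undistortPoints(np.stack([u.ravel(),v.ravel()],1)[:,None],K,np.array(p['D'],float))[:,0]
    z=d.ravel()[:,None].astype(float)
    X=np.hstack([n*z,z])
    W=(X-np.array(p['t']))@np.array(p['R'])
    W[d.ravel()==0]=np.nan
    return W.reshape(h,w,3)
E
python3 - <<'E'
from h import *
for n in ['top','scene']:
    im,d,p=snap(n); np.savez(n+'.npz',im=im,W=world(p,d))
    cv2.imwrite(f'pics/{n}0.png',cv2.resize(im[:,:,::-1],(800,600)))
    print(n,p['R'],p['t'],p['vfov'])
s=manip.get_state();print(s)
E
```

```text
pics
top [[-1.94562719e-02 -9.99810455e-01  7.11901904e-04]
 [-9.98578006e-01  1.93969315e-02 -4.96560737e-02]
 [ 4.96328530e-02 -1.67701165e-03 -9.98766123e-01]] [-159.37534395  534.20201646 1129.24729637] 50.99459653457126
scene [[ 0.84064866 -0.5415759   0.00231865]
 [-0.32442537 -0.50700065 -0.79856028]
 [ 0.43365656  0.6705564  -0.60191038]] [-497.23204647  173.06196985 1062.13988353] 49.37546779585554
{'time': 0.1, 'qpos': array([-73.55503962,  36.05221617,   2.20339547,  86.98849756,
        -1.54536916,  57.08354377,  -1.14618115]), 'qvel': array([-0.02177565, -0.08789848, -0.04020805, -0.13242618, -0.02398438,
        0.12358095, -0.01305705]), 'joint_efforts': array([ 2.95034501e-03, -5.50802064e+01,  1.14783704e+00, -1.87117696e+01,
       -5.20273636e-02,  1.92206976e-02,  5.50161542e-05]), 'position': array([224.38876998, 609.42192688, 204.67202915]), 'eef_rot': array([-1.79905470e+02,  2.58282749e-03,  1.59785091e+02]), 'wrist_force': array([ 0.39632153, -0.50576823, -0.55153131]), 'torque': array([ 0.01927745, -0.0276407 , -0.04949202]), 'gripper_force': 0.0, 'width': 1.001281517553972}
```

View pics/top0.png

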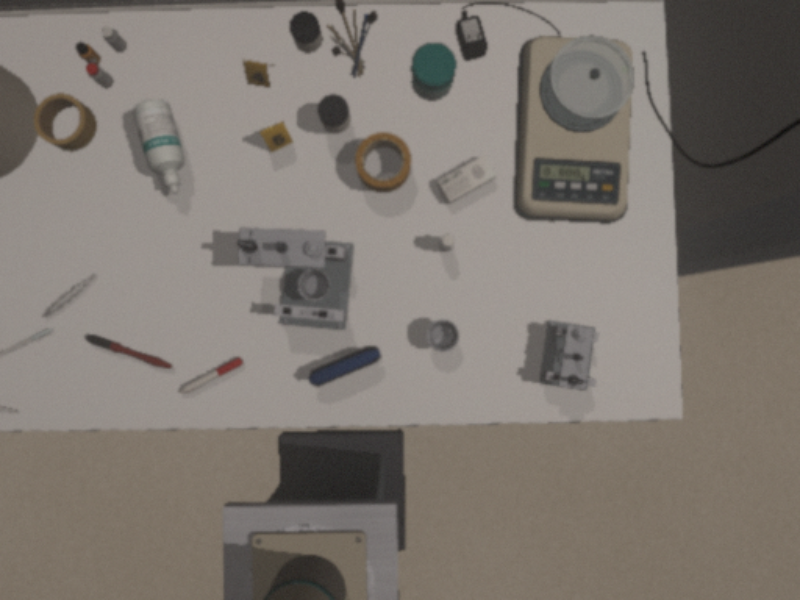

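View pics/scene0.png

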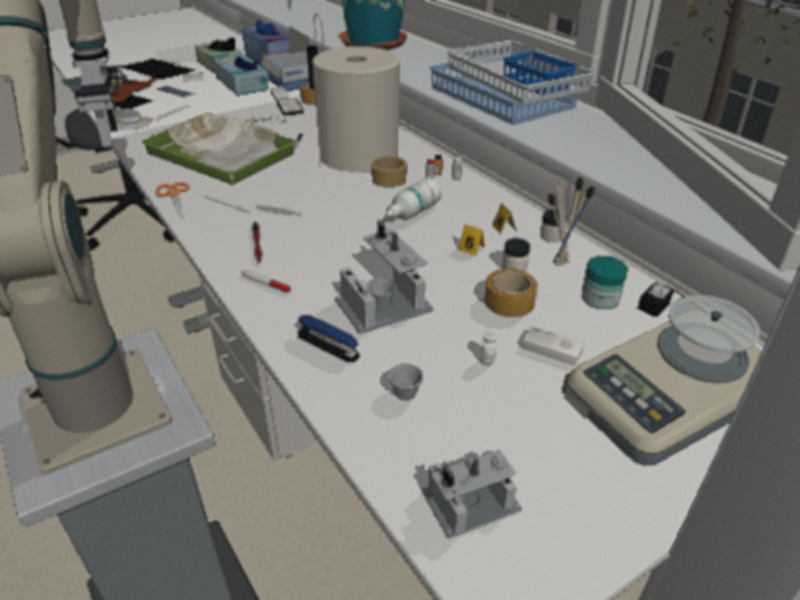

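The top view (800x600) shows the carrier at about (315,285), with its panel open to the left (pivot at 312,245, wing at 247,243). The spare cup is at (443,335), the stapler at (345,365), the vial at (447,242), and a smaller look-alike carrier at (570,355).

```bash
python3 - <<'E'
from h import *
W=np.load('top.npz')['W']
for n,(u,v) in dict(cup=(443,335),cupn=(443,324),pivot=(312,245),knob=(281,246),wing=(247,243),seated=(313,284),rail=(315,315),vial=(447,242),stap=(345,365),bench=(500,300)).items():
    u=int(u*.64);v=int(v*.64); print(n,np.nanmedian(W[v-1:v+2,u-1:u+2].reshape(-1,3),0).round(1))
p=manip.camera_params('wrist');s=manip.get_state();print(p,-np.array(p['R']).T@p['t'])
E
```

```text
cup [ 455.1 -250.4   10.4]
cupn [ 474.9 -250.5   14.9]
pivot [613.8 -25.5  96.1]
knob [609.1  23.2 120.9]
wing [615.8  78.7 117.8]
seated [552.9 -17.   19.6]
rail [495.6 -23.9  55.5]
vial [ 619.8 -259.    57.4]
stap [407.2 -73.8  47.3]
bench [ 516.  -358.9   -1.3]
{'vfov': 60.51322493000403, 'cx': 254.8038540556731, 'cy': 189.30862621436685, 'D': array([-0.04127757,  0.        ,  0.        ,  0.        ,  0.        ]), 'R': array([[ 0.34627053,  0.93813257, -0.00200187],
       [ 0.90176821, -0.33225833,  0.27643896],
       [ 0.25867125, -0.09752789, -0.96102939]]), 't': array([-648.52426629,  -28.69103935,  392.05347444])} [149.02454495 637.10504448 383.40797309]
```

```bash
cat >> h.py <<'E'
from scipy.spatial.transform import Rotation as Ro
def to(x,y,z,yaw,ref=None):
    "tool-frame row from the measured pose to a tool-down pose"
    s=manip.get_state(); R0=Ro.from_euler('xyz',s['eef_rot'],degrees=True)
    pos=s['position'] if ref is None else ref
    t=R0.inv().apply(np.array([x,y,z])-pos)/1000
    r=(R0.inv()*Ro.from_euler('xyz',[180,0,yaw],degrees=True)).as_rotvec()
    print(s['time'],'row',t.round(4).tolist(),r.round(4).tolist()); return t,r
def st():
    s=manip.get_state(); print(s['time'].__round__(2),s['position'].round(1),s['eef_rot'].round(2),'F',s['wrist_force'].round(1),'w',round(s['width']*94,1),'gf',round(s['gripper_force'],1)); return s
E
python3 -c "
from h import *
to(480,300,300,170);to(510,-110,240,180)"
```

```text
0.1 row [-0.3468, -0.2022, -0.095] [-0.0016, -0.0001, -0.1783]
0.1 row [-0.5166, -0.5765, -0.0344] [-0.0016, -0.0002, -0.3528]
```

Request:
play_rows([
  [-0.347,-0.202,-0.095,-0.0016,0,-0.178,0.094],
  [-0.347,-0.202,-0.095,-0.0016,0,-0.178,0.094],
  [-0.347,-0.202,-0.095,-0.0016,0,-0.178,0.094],
  [-0.347,-0.202,-0.095,-0.0016,0,-0.178,0.094],
  [-0.347,-0.202,-0.095,-0.0016,0,-0.178,0.094],
  [-0.347,-0.202,-0.095,-0.0016,0,-0.178,0.094],
  [-0.347,-0.202,-0.095,-0.0016,0,-0.178,0.094],
  [-0.347,-0.202,-0.095,-0.0016,0,-0.178,0.094],
  [-0.347,-0.202,-0.095,-0.0016,0,-0.178,0.094],
  [-0.347,-0.202,-0.095,-0.0016,0,-0.178,0.094],
])

```text
time: 0.93
position: [481.7, 297.9, 300.9]
eef_rot: [179.9, 0.0, 169.9]
wrist_force: [0.2, 0.3, -0.5]
width: 1.001
gripper_force: 0.0
```

```bash
python3 -c "
from h import *
st();to(510,-110,240,180)"
```

```text
0.93 [481.7 297.9 300.9] [1.7994e+02 2.0000e-02 1.6991e+02] F [ 0.2  0.3 -0.5] w 94.1 gf 0.0
0.9333 row [-0.0993, -0.3967, 0.0605] [0.0009, 0.0005, -0.176]
```

Request:
play_rows([
  [-0.1,-0.397,0.06,0,0,-0.176,0.094],
  [-0.1,-0.397,0.06,0,0,-0.176,0.094],
  [-0.1,-0.397,0.06,0,0,-0.176,0.094],
  [-0.1,-0.397,0.06,0,0,-0.176,0.094],
  [-0.1,-0.397,0.06,0,0,-0.176,0.094],
  [-0.1,-0.397,0.06,0,0,-0.176,0.094],
  [-0.1,-0.397,0.06,0,0,-0.176,0.094],
  [-0.1,-0.397,0.06,0,0,-0.176,0.094],
  [-0.1,-0.397,0.06,0,0,-0.176,0.094],
  [-0.1,-0.397,0.06,0,0,-0.176,0.094],
])

```text
time: 1.77
position: [509.3, -110.2, 239.4]
eef_rot: [179.9, -0.0, -180.0]
wrist_force: [0.2, 0.2, 1.3]
width: 0.997
gripper_force: 0.0
```

Request:
play_rows([
  [0,0,0,0,0,0,0.094],
  [0,0,0,0,0,0,0.094],
  [0,0,0,0,0,0,0.094],
  [0,0,0,0,0,0,0.094],
])

```text
time: 2.1
position: [509.9, -105.8, 239.8]
eef_rot: [179.9, 0.0, -179.8]
wrist_force: [-0.6, 0.3, 1.0]
width: 1.006
gripper_force: 0.0
```

```bash
python3 - <<'E'
from h import *
st()
im,d,p=snap('wrist'); np.savez('w1.npz',im=im,W=world(p,d),d=d)
cv2.imwrite('pics/w1.png',cv2.resize(im[:,:,::-1],(800,600),interpolation=cv2.INTER_CUBIC))
E
```

```text
2.1 [ 509.9 -105.8  239.8] [ 1.7985e+02  1.0000e-02 -1.7978e+02] F [-0.6  0.3  1. ] w 94.5 gf 0.0
```

View pics/w1.png

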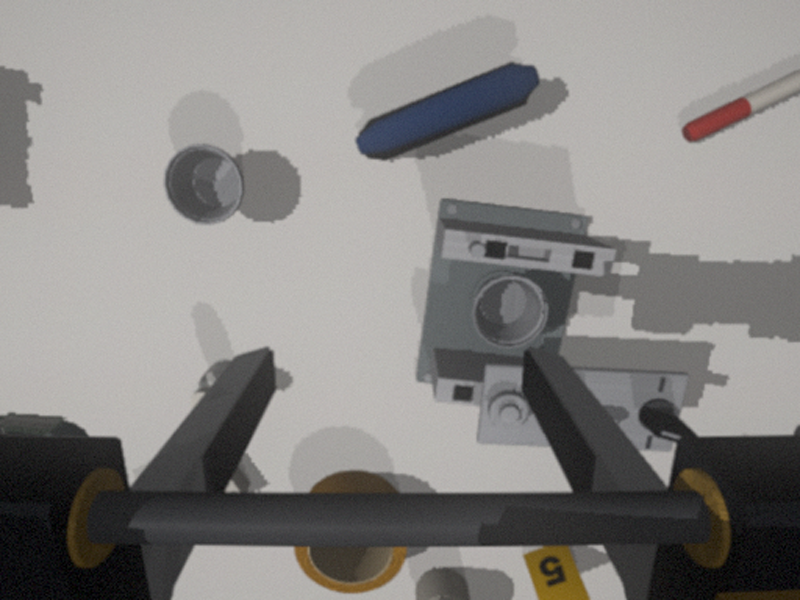

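The wrist view (800x600) shows the spare cup rim at (204,184), the carrier with its front rail at (525,250), the seated cup at (510,310) and the pivot at (509,408). The wing at (665,418) is roughly along the panel, and its index marks are at (662,383) and (649,442). The stapler lies at (450,110).

```bash
cat >> h.py <<'E'
from scipy.optimize import least_squares
def circ(P,r=None):
    c0=np.r_[np.median(P[:,:2],0),29 if r is None else r]
    f=(lambda c:np.hypot(*(P[:,:2]-c[:2]).T)-(c[2] if r is None else r))
    return least_squares(f,c0,loss='soft_l1').x
def reg(W,x0,x1,y0,y1,z0,z1):
    P=W.reshape(-1,3); return P[(P[:,0]>x0)&(P[:,0]<x1)&(P[:,1]>y0)&(P[:,1]<y1)&(P[:,2]>z0)&(P[:,2]<z1)]
def rect(P):
    (cx,cy),(a,b),t=cv2.minAreaRect(P[:,:2].astype(np.float32)); return round(cx,1),round(cy,1),round(a,1),round(b,1),round(t,1)
E
python3 - <<'E'
from h import *
W=np.load('w1.npz')['W']
print('bench',np.nanmedian(reg(W,400,500,-200,-150,-15,15)[:,2]))
g=lambda u,v:W[int(v*.64),int(u*.64)]
for n,q in dict(cup=(204,184),seat=(510,310),rail=(500,247),pan=(600,425),stap=(450,110),mark1=(662,383),mark2=(649,442),slot=(530,250),blk1=(495,249),blk2=(583,260)).items(): print(n,g(*q).round(1))
c=g(204,184);P=reg(W,c[0]-45,c[0]+45,c[1]-45,c[1]+45,36,48);print('cup',circ(P),np.percentile(P[:,2],[5,50,95]),rect(P),len(P))
c=g(510,310);P=reg(W,c[0]-40,c[0]+35,c[1]-40,c[1]+40,44,56);print('seat',circ(P),np.percentile(P[:,2],[5,50,95]),rect(P),len(P))
c=g(500,247);P=reg(W,c[0]-40,c[0]+30,c[1]-80,c[1]+120,66,75);print('rail',rect(P),len(P),np.median(P[:,2]))
P=reg(W,560,680,-60,140,81,92);print('panel',rect(P),len(P),np.median(P[:,2]))
P=reg(W,400,700,-120,100,4,12);print('base',rect(P),len(P),np.median(P[:,2]))
E
```

```text
bench -0.4526655260626536
cup [ 455.3 -258.2   11.4]
seat [555.4 -15.2  20.4]
rail [494.3 -36.3  71.6]
pan [500.1 -52.7 297.5]
stap [403.8 -71.1  50.1]
mark1 [589.1  82.1  87.2]
mark2 [636.4  80.1  86.8]
slot [499.6 -11.4  55.2]
blk1 [495.7 -40.2  70.1]
blk2 [502.8  21.9  71.5]
cup [ 454.61200802 -247.07080108   27.12777874] [36.32894251 40.29812468 42.38845747] (454.7, -247.5, 56.7, 57.2, 20.7) 559
seat [548.03461795 -21.93594918  27.4272174 ] [44.25404243 48.25773636 50.5223876 ] (548.3, -21.8, 57.0, 57.3, 1.3) 487
rail (498.8, -16.0, 120.3, 20.4, 83.7) 1769 69.650259659818
panel (610.6, 28.0, 149.3, 64.8, 87.1) 3382 85.45441237996874
base (503.7, -30.0, 228.2, 156.0, 8.8) 5033 7.5683573095236065
```

```bash
python3 -c "
from h import *
to(454.7,-247.3,120,173.6)"
```

```text
2.15 row [0.056, -0.1417, 0.1195] [0.0025, 0.0003, 0.116]
```

Request:
play_rows([
  [0.056,-0.142,0.119,0.0025,0,0.116,0.094],
  [0.056,-0.142,0.119,0.0025,0,0.116,0.094],
  [0.056,-0.142,0.119,0.0025,0,0.116,0.094],
  [0.056,-0.142,0.119,0.0025,0,0.116,0.094],
  [0.056,-0.142,0.119,0.0025,0,0.116,0.094],
  [0.056,-0.142,0.119,0.0025,0,0.116,0.094],
  [0.056,-0.142,0.119,0.0025,0,0.116,0.094],
  [0.056,-0.142,0.119,0.0025,0,0.116,0.094],
  [0.056,-0.142,0.119,0.0025,0,0.116,0.094],
  [0.056,-0.142,0.119,0.0025,0,0.116,0.094],
])

```text
time: 2.98
position: [455.6, -248.1, 121.5]
eef_rot: [-180.0, 0.1, 173.6]
wrist_force: [0.1, 0.5, 0.7]
width: 1.002
gripper_force: 0.0
```

```bash
python3 - <<'E'
from h import *
st()
im,d,p=snap('wrist'); W=world(p,d)
P=reg(W,415,495,-290,-205,36,48);print('cup',circ(P,28.),circ(P),np.percentile(P[:,2],[50,99]),rect(P),len(P))
to(454.7,-247.3,32,173.6)
E
```

```text
2.98 [ 455.6 -248.1  121.5] [-1.7996e+02  1.4000e-01  1.7360e+02] F [0.1 0.5 0.7] w 94.2 gf 0.0
cup [ 454.14839495 -248.15973833   28.        ] [ 454.36620322 -248.18191856   27.10990648] [40.18542064 42.7329596 ] (454.6, -248.4, 57.5, 57.3, 17.7) 997
3.0333 row [0.001, 0.001, 0.0895] [-0.0009, 0.0022, -0.0004]
```

Request:
play_rows([
  [0.001,0,0.03,0,0,0,0.094],
  [0.001,0,0.055,0,0,0,0.094],
  [0.001,0,0.075,0,0,0,0.094],
  [0.001,0,0.085,0,0,0,0.094],
  [0.001,0,0.089,0,0,0,0.094],
  [0.001,0,0.089,0,0,0,0.094],
  [0.001,0,0.089,0,0,0,0.094],
])

```text
time: 3.62
position: [453.8, -249.7, 32.4]
eef_rot: [-179.9, 0.1, 173.4]
wrist_force: [0.2, 0.5, 0.3]
width: 0.997
gripper_force: 0.0
```

Request:
play_rows([
  [0,0,0,0,0,0,0.05],
  [0,0,0,0,0,0,0.05],
  [0,0,0,0,0,0,0.05],
  [0,0,0,0,0,0,0.05],
  [0,0,0,0,0,0,0.05],
  [0,0,0,0,0,0,0.05],
  [0,0,0,0,0,0,0.05],
  [0,0,0,0,0,0,0.05],
], grip_force=15)

```text
time: 4.28
position: [453.3, -249.4, 31.8]
eef_rot: [-180.0, 0.0, 173.4]
wrist_force: [-0.7, 0.9, 3.0]
width: 0.591
gripper_force: 14.9
```

Request:
play_rows([
  [0,0,-0.01,0,0,0,0.05],
  [0,0,-0.03,0,0,0,0.05],
  [0,0,-0.06,0,0,0,0.05],
  [0,0,-0.09,0,0,0,0.05],
  [0,0,-0.11,0,0,0,0.05],
  [0,0,-0.11,0,0,0,0.05],
  [0,0,-0.11,0,0,0,0.05],
])

```text
time: 4.87
position: [453.5, -249.9, 142.8]
eef_rot: [-179.9, 0.2, 173.4]
wrist_force: [0.5, -0.7, -1.3]
width: 0.59
gripper_force: 14.9
```

```bash
python3 - <<'E'
from h import *
s=st()
im,d,p=snap('wrist'); W=world(p,d);z=s['position'][2]
P=reg(W,410,500,-300,-205,z+2,z+14);print('cup',circ(P),np.percentile(P[:,2],[50,99])-z,rect(P),len(P))
to(548,-22,142,173.6)
E
```

```text
4.87 [ 453.5 -249.9  142.8] [-1.7989e+02  1.6000e-01  1.7342e+02] F [ 0.5 -0.7 -1.3] w 55.4 gf 14.9
cup [ 453.51117607 -250.55218618   27.25049755] [ 7.19805249 13.23671949] (451.9, -246.1, 57.9, 67.6, 25.0) 2941
4.9167 row [-0.0686, 0.2368, -0.0006] [-0.0009, 0.0003, -0.0032]
```

Request:
play_rows([
  [-0.01,0.034,0,0,0,0,0.05],
  [-0.021,0.071,0,0,0,0,0.05],
  [-0.031,0.108,0,0,0,0,0.05],
  [-0.042,0.145,0,0,0,0,0.05],
  [-0.052,0.18,0,0,0,-0.003,0.05],
  [-0.061,0.21,0,0,0,-0.003,0.05],
  [-0.067,0.23,0,0,0,-0.003,0.05],
  [-0.0685,0.237,0,0,0,-0.003,0.05],
  [-0.0685,0.237,0,0,0,-0.003,0.05],
  [-0.0685,0.237,0,0,0,-0.003,0.05],
])

```text
time: 5.75
position: [546.9, -23.3, 140.4]
eef_rot: [-179.9, -0.1, 173.6]
wrist_force: [-0.8, -0.9, -0.8]
width: 0.593
gripper_force: 14.9
```

Request:
play_rows([
  [0,0,0,0,0,0,0.05],
  [0,0,0,0,0,0,0.05],
  [0,0,0,0,0,0,0.05],
])

```text
time: 6.0
position: [547.8, -23.7, 141.4]
eef_rot: [-179.9, 0.0, 173.4]
wrist_force: [-0.1, 0.4, -1.1]
width: 0.591
gripper_force: 14.9
```

```bash
python3 - <<'E'
from h import *
s=st()
im,d,p=snap('wrist'); W=world(p,d);np.savez('w2.npz',im=im,W=W);z=s['position'][2]
cv2.imwrite('pics/w2.png',cv2.resize(im[:,:,::-1],(800,600),interpolation=cv2.INTER_CUBIC))
P=reg(W,508,590,-70,26,z+7,z+14);print('cup',circ(P),rect(P),len(P))
P=reg(W,480,590,-75,40,44,53);print('seat',circ(P),rect(P),len(P))
P=reg(W,455,530,-90,60,66,75);print('rail',rect(P),len(P))
P=reg(W,590,690,-60,140,81,92);print('panel',rect(P),len(P),np.median(P[:,2]))
E
```

```text
6.0 [547.8 -23.7 141.4] [-179.91    0.    173.44] F [-0.1  0.4 -1.1] w 55.6 gf 14.9
cup [548.10309625 -24.45630134  27.86465448] (545.4, -28.4, 68.1, 57.5, 52.6) 1494
seat [546.95373734 -21.28764864  26.93874099] (524.6, -20.1, 111.8, 72.6, 83.6) 620
rail (498.9, -15.5, 120.1, 20.4, 83.7) 3595
panel (616.1, 27.7, 48.0, 155.0, 8.5) 4159 85.51354239513704
```

View pics/w2.png

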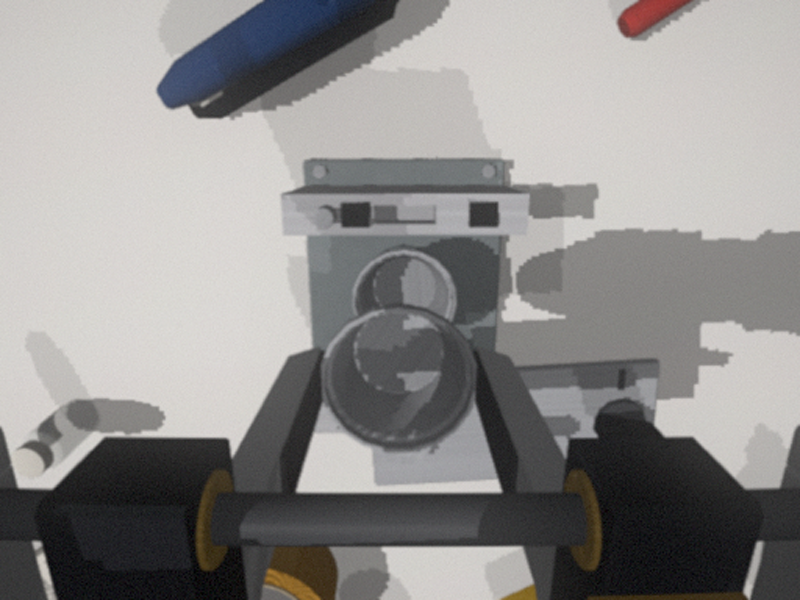

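The wrist view (800x600) shows the spare cup upright in the fingers at (400,378), just over the seated cup at (405,295). The slot is at (405,213). I'll shift +2.5 mm in y and lower.

Request:
play_rows([
  [0,0.0025,0.015,0,0,0,0.05],
  [0,0.0025,0.035,0,0,0,0.05],
  [0,0.0025,0.055,0,0,0,0.05],
  [0,0.0025,0.066,0,0,0,0.05],
  [0,0.0025,0.073,0,0,0,0.05],
  [0,0.0025,0.079,0,0,0,0.05],
  [0,0.0025,0.079,0,0,0,0.05],
  [0,0.0025,0.079,0,0,0,0.05],
])

```text
time: 6.72
position: [549.3, -19.7, 62.8]
eef_rot: [-180.0, 0.1, 173.6]
wrist_force: [-0.6, 0.3, -1.0]
width: 0.592
gripper_force: 15.0
```

Request:
play_rows([
  [0,0,0.003,0,0,0,0.05],
  [0,0,0.005,0,0,0,0.05],
  [0,0,0.007,0,0,0,0.05],
  [0,0,0.008,0,0,0,0.05],
  [0,0,0.008,0,0,0,0.05],
])

```text
time: 7.13
position: [548.3, -19.5, 54.3]
eef_rot: [-179.9, -0.0, 173.6]
wrist_force: [-0.4, -0.3, -0.8]
width: 0.592
gripper_force: 15.0
```

Request:
play_rows([
  [0,0,0.001,0,0,0,0.05],
  [0,0,0.002,0,0,0,0.05],
  [0,0,0.0025,0,0,0,0.05],
  [0,0,0.003,0,0,0,0.05],
  [0,0,0.003,0,0,0,0.05],
])

```text
time: 7.55
position: [548.6, -20.0, 51.7]
eef_rot: [-179.9, 0.0, 173.6]
wrist_force: [-1.9, -1.7, 4.4]
width: 0.594
gripper_force: 15.5
```

Request:
play_rows([
  [0,0,0.0005,0,0,0,0.05],
  [0,0,0.001,0,0,0,0.05],
  [0,0,0.001,0,0,0,0.05],
])

```text
time: 7.8
position: [548.8, -20.1, 51.5]
eef_rot: [-179.9, 0.1, 173.6]
wrist_force: [-3.3, -1.6, 11.6]
width: 0.593
gripper_force: 15.5
```

Request:
play_rows([
  [0,0,0,0,0,0,0.07],
  [0,0,0,0,0,0,0.078],
  [0,0,0,0,0,0,0.078],
  [0,0,0,0,0,0,0.078],
  [0,0,0,0,0,0,0.078],
])

```text
time: 8.22
position: [548.7, -19.2, 50.2]
eef_rot: [-180.0, 0.0, 173.6]
wrist_force: [-0.0, -0.3, -0.2]
width: 0.824
gripper_force: 0.0
```

```bash
python3 - <<'E'
from h import *
s=st();to(548.3,-21,150,173.6)
E
```

```text
8.22 [548.7 -19.2  50.2] [-1.7996e+02  2.0000e-02  1.7361e+02] F [-0.  -0.3 -0.2] w 77.5 gf 0.0
8.2167 row [0.0001, -0.0019, -0.0998] [-0.0007, 0.0004, 0.0001]
```

Request:
play_rows([
  [0,0,-0.004,0,0,0,0.078],
  [0,0,-0.012,0,0,0,0.084],
  [0,0,-0.03,0,0,0,0.094],
  [0,0,-0.06,0,0,0,0.094],
  [0,0,-0.095,0,0,0,0.094],
  [-0.02,0,-0.13,0,0,0,0.094],
  [-0.04,0,-0.16,0,0,0,0.094],
  [-0.05,0,-0.18,0,0,0,0.094],
  [-0.05,0,-0.18,0,0,0,0.094],
  [-0.05,0,-0.18,0,0,0,0.094],
])

```text
time: 9.05
position: [598.9, -25.0, 231.8]
eef_rot: [-180.0, 0.2, 173.6]
wrist_force: [-0.6, 0.4, -1.2]
width: 0.999
gripper_force: 0.0
```

```bash
python3 - <<'E'
from h import *
s=st()
im,d,p=snap('wrist'); W=world(p,d);np.savez('w3.npz',im=im,W=W);z=s['position'][2]
cv2.imwrite('pics/w3.png',cv2.resize(im[:,:,::-1],(800,600),interpolation=cv2.INTER_CUBIC))
P=reg(W,510,577,-58,16,57,68);print('upper',circ(P),np.percentile(P[:,2],[50,90,99]),rect(P),len(P))
P=reg(W,510,577,-58,16,40,53);print('lower',circ(P),rect(P),len(P))
P=reg(W,455,530,-90,60,66,75);print('rail',rect(P),len(P),np.median(P[:,2]))
P=reg(W,575,690,-60,140,81,92);print('panel',rect(P),len(P),np.median(P[:,2]))
P=reg(W,575,690,15,45,112,125);print('knob',circ(P),rect(P),len(P))
P=reg(W,575,690,55,120,105,125);print('wing',rect(P),len(P))
E
```

```text
9.05 [598.9 -25.  231.8] [-1.7997e+02  1.7000e-01  1.7359e+02] F [-0.6  0.4 -1.2] w 93.9 gf 0.0
upper [549.01183197 -21.23748784  27.39684634] [60.93779663 62.13792264 62.93402657] (548.6, -21.2, 56.6, 56.9, 0.4) 445
lower [548.98911646 -21.27592219  22.80485198] (546.6, -22.0, 54.1, 47.8, 17.2) 513
rail (498.4, -15.6, 119.9, 19.0, 83.5) 2182 69.66898229285451
panel (611.4, 27.9, 148.6, 64.9, 86.9) 7450 85.54334214394622
knob [610.17421195  26.33272762   4.42973251] (610.7, 26.7, 11.4, 11.3, 38.3) 159
wing (613.7, 81.2, 29.4, 10.2, 73.0) 412
```

View pics/w3.png

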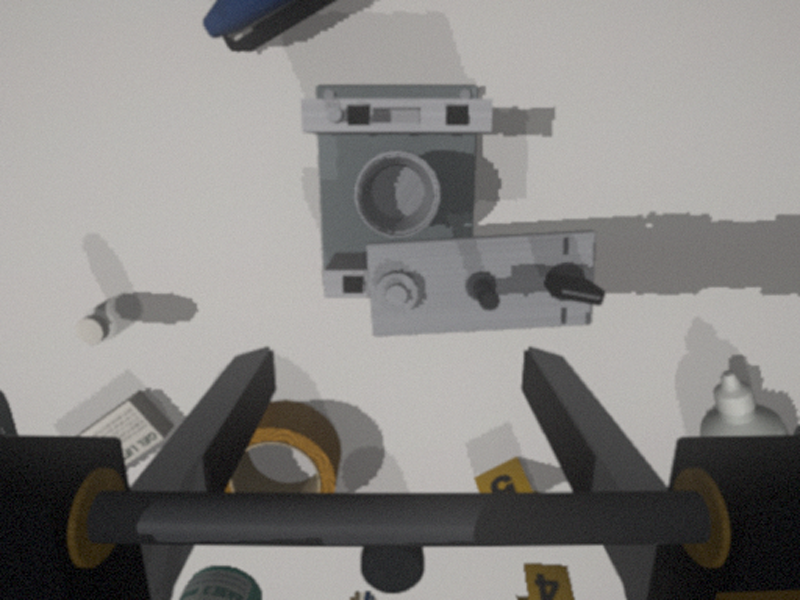

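The wrist view (800x600) shows the spare cup nested: there is one rim at (397,193), and its height is measured at 62 mm. The knob is at (484,290), the wing at (575,285) is about 76° off the marks, and the pivot is at (397,290).

```bash
python3 - <<'E'
from h import *
to(610.6,26.6,150,87.3)
E
```

```text
9.1 row [-0.0075, 0.0526, 0.0803] [-0.0011, 0.0002, 1.5061]
```

Request:
play_rows([
  [-0.0075,0.0526,0,0,0,0.11,0.04],
  [-0.0075,0.0526,0,0,0,0.22,0.04],
  [-0.0075,0.0526,0,0,0,0.33,0.04],
  [-0.0075,0.0526,0,0,0,0.44,0.04],
  [-0.0075,0.0526,0,0,0,0.55,0.04],
  [-0.0075,0.0526,0,0,0,0.66,0.04],
  [-0.0075,0.0526,0,0,0,0.77,0.04],
  [-0.0075,0.0526,0,0,0,0.88,0.04],
  [-0.0075,0.0526,0,0,0,0.99,0.04],
  [-0.0075,0.0526,0,0,0,1.1,0.04],
])

```text
time: 9.93
position: [609.4, 26.6, 228.5]
eef_rot: [-179.8, -0.0, 110.2]
wrist_force: [0.7, -0.6, 0.9]
width: 0.426
gripper_force: 0.0
```

Request:
play_rows([
  [0,0,0.02,0,0,0.11,0.04],
  [0,0,0.04,0,0,0.22,0.04],
  [0,0,0.06,0,0,0.33,0.04],
  [0,0,0.08,0,0,0.406,0.04],
  [0,0,0.08,0,0,0.406,0.04],
  [0,0,0.08,0,0,0.406,0.04],
  [0,0,0.08,0,0,0.406,0.04],
])

```text
time: 10.52
position: [611.3, 26.3, 150.6]
eef_rot: [-180.0, 0.1, 87.4]
wrist_force: [0.2, 0.2, 0.2]
width: 0.428
gripper_force: 0.0
```

```bash
python3 - <<'E'
from h import *
st();to(610.6,26.6,98,87.3)
E
```

```text
10.52 [611.3  26.3 150.6] [-1.7999e+02  7.0000e-02  8.7400e+01] F [0.2 0.2 0.2] w 40.2 gf 0.0
10.5167 row [0.0004, -0.0007, 0.0526] [-0.0002, 0.0012, 0.0018]
```

Request:
play_rows([
  [0,-0.0007,0.015,0,0,0,0.04],
  [0,-0.0007,0.03,0,0,0,0.04],
  [0,-0.0007,0.043,0,0,0,0.04],
  [0,-0.0007,0.05,0,0,0,0.04],
  [0,-0.0007,0.052,0,0,0,0.04],
  [0,-0.0007,0.052,0,0,0,0.04],
  [0,-0.0007,0.052,0,0,0,0.04],
])

```text
time: 11.1
position: [611.6, 26.3, 99.4]
eef_rot: [179.9, 0.0, 87.3]
wrist_force: [-0.3, 1.2, -0.1]
width: 0.424
gripper_force: 0.0
```

Request:
play_rows([
  [0,0,0,0,0,0,0.005],
  [0,0,0,0,0,0,0.005],
  [0,0,0,0,0,0,0.005],
  [0,0,0,0,0,0,0.005],
  [0,0,0,0,0,0,0.005],
  [0,0,0,0,0,0,0.005],
], grip_force=20)

```text
time: 11.6
position: [610.8, 26.6, 98.5]
eef_rot: [180.0, 0.0, 87.3]
wrist_force: [-1.1, -0.1, 0.9]
width: 0.115
gripper_force: 20.0
```

```bash
python3 - <<'E'
from h import *
s=st()
# arc rows, in the starting tool frame, about pivot, rotating +a (ccw from above => -a about tool z)
R0=Ro.from_euler('xyz',s['eef_rot'],degrees=True); P=np.array([608.3,-27.9,0]); k=s['position']*[1,1,0]
r=k-P; print('r',np.hypot(*r[:2]),np.degrees(np.arctan2(r[1],r[0])))
r*=55/np.hypot(*r[:2]); a0=np.degrees(np.arctan2(r[1],r[0]))
for seg in (1,2,3):
  for a in np.linspace(0,29,11)[1:]:
    t=Ro.from_euler('z',a,degrees=True).apply(r)-r
    if seg==1: print(round(a,1),(R0.inv().apply(t)/1000).round(4)[:2],round(-np.radians(a),4))
print(173.6-a0)
E
```

```text
11.6 [610.8  26.6  98.5] [1.7999e+02 4.0000e-02 8.7310e+01] F [-1.1 -0.1  0.9] w 10.8 gf 20.0
r 54.52364631231039 87.33312223904724
2.9 [-0.0001 -0.0028] -0.0506
5.8 [-0.0003 -0.0056] -0.1012
8.7 [-0.0006 -0.0083] -0.1518
11.6 [-0.0011 -0.0111] -0.2025
14.5 [-0.0018 -0.0138] -0.2531
17.4 [-0.0025 -0.0164] -0.3037
20.3 [-0.0034 -0.0191] -0.3543
23.2 [-0.0045 -0.0217] -0.4049
26.1 [-0.0056 -0.0242] -0.4555
29.0 [-0.0069 -0.0267] -0.5061
86.26687776095275
```

Request:
play_rows([
  [-0.0001,-0.0028,0,0,0,-0.0506,0.005],
  [-0.0003,-0.0056,0,0,0,-0.1012,0.005],
  [-0.0006,-0.0083,0,0,0,-0.1518,0.005],
  [-0.0011,-0.0111,0,0,0,-0.2025,0.005],
  [-0.0018,-0.0138,0,0,0,-0.2531,0.005],
  [-0.0025,-0.0164,0,0,0,-0.3037,0.005],
  [-0.0034,-0.0191,0,0,0,-0.3543,0.005],
  [-0.0045,-0.0217,0,0,0,-0.4049,0.005],
  [-0.0056,-0.0242,0,0,0,-0.4555,0.005],
  [-0.0069,-0.0267,0,0,0,-0.5061,0.005],
])

```text
time: 12.43
position: [585.7, 21.7, 98.7]
eef_rot: [179.8, 0.1, 116.5]
wrist_force: [2.9, 2.2, -1.5]
width: 0.111
gripper_force: 20.0
```

Request:
play_rows([
  [-0.0001,-0.0028,0,0,0,-0.0506,0.005],
  [-0.0003,-0.0056,0,0,0,-0.1012,0.005],
  [-0.0006,-0.0083,0,0,0,-0.1518,0.005],
  [-0.0011,-0.0111,0,0,0,-0.2025,0.005],
  [-0.0018,-0.0138,0,0,0,-0.2531,0.005],
  [-0.0025,-0.0164,0,0,0,-0.3037,0.005],
  [-0.0034,-0.0191,0,0,0,-0.3543,0.005],
  [-0.0045,-0.0217,0,0,0,-0.4049,0.005],
  [-0.0056,-0.0242,0,0,0,-0.4555,0.005],
  [-0.0069,-0.0267,0,0,0,-0.5061,0.005],
])

```text
time: 13.27
position: [564.3, 4.4, 98.6]
eef_rot: [179.9, 0.1, 145.5]
wrist_force: [2.9, 4.1, -0.8]
width: 0.113
gripper_force: 20.0
```

```bash
python3 - <<'E'
from h import *
s=st(); r=s['position'][:2]-[608.3,-27.9]; print(np.hypot(*r),np.degrees(np.arctan2(r[1],r[0])))
E
```

```text
13.27 [564.3   4.4  98.6] [1.7986e+02 1.1000e-01 1.4548e+02] F [ 2.9  4.1 -0.8] w 10.6 gf 20.0
54.554070720325164 143.7123963916748
```

Request:
play_rows([
  [-0.0001,-0.0028,0,0,0,-0.0506,0.005],
  [-0.0003,-0.0056,0,0,0,-0.1012,0.005],
  [-0.0006,-0.0083,0,0,0,-0.1518,0.005],
  [-0.0011,-0.0111,0,0,0,-0.2025,0.005],
  [-0.0018,-0.0138,0,0,0,-0.2531,0.005],
  [-0.0025,-0.0164,0,0,0,-0.3037,0.005],
  [-0.0034,-0.0191,0,0,0,-0.3543,0.005],
  [-0.0045,-0.0217,0,0,0,-0.4049,0.005],
  [-0.0056,-0.0242,0,0,0,-0.4555,0.005],
  [-0.0069,-0.0267,0,0,0,-0.5061,0.005],
])

```text
time: 14.1
position: [554.3, -21.1, 98.6]
eef_rot: [179.9, 0.1, 174.5]
wrist_force: [0.3, 4.4, -0.2]
width: 0.114
gripper_force: 20.0
```

Request:
play_rows([
  [0,-0.0005,0,0,0,0,0.005],
  [0,-0.001,0,0,0,0,0.005],
  [0,-0.001,0,0,0,0,0.005],
])

```text
time: 14.35
position: [554.2, -22.0, 98.5]
eef_rot: [179.9, 0.1, 174.3]
wrist_force: [0.9, 4.7, -0.9]
width: 0.114
gripper_force: 20.0
```

```bash
python3 - <<'E'
from h import *
s=st(); r=s['position'][:2]-[608.3,-27.9]; print(np.hypot(*r),np.degrees(np.arctan2(r[1],r[0])))
E
```

```text
14.35 [554.2 -22.   98.5] [1.7991e+02 8.0000e-02 1.7426e+02] F [ 0.9  4.7 -0.9] w 10.8 gf 20.0
54.46500104850349 173.79344640157933
```

Request:
play_rows([
  [0,-0.0007,0,0,0,0,0.005],
  [0,-0.0014,0,0,0,0,0.005],
  [0,-0.002,0,0,0,0,0.005],
  [0,-0.002,0,0,0,0,0.005],
])

```text
time: 14.68
position: [554.1, -22.4, 98.6]
eef_rot: [179.8, 0.1, 174.3]
wrist_force: [1.4, 8.3, -0.3]
width: 0.114
gripper_force: 20.0
```

Request:
play_rows([
  [0,-0.001,0,0,0,0,0.005],
  [0,-0.001,0,0,0,0,0.005],
  [0,0.001,0,0,0,0,0.03],
  [0,0.001,0,0,0,0,0.03],
  [0,0.001,0,0,0,0,0.03],
])

```text
time: 15.1
position: [553.0, -25.9, 98.3]
eef_rot: [-179.9, -0.0, 174.2]
wrist_force: [0.3, -0.7, 0.2]
width: 0.289
gripper_force: 0.0
```

Request:
play_rows([
  [0,0,-0.015,0,0,0,0.03],
  [0,0,-0.04,0,0,0,0.03],
  [0,0,-0.07,0,0,0,0.03],
  [0,0,-0.1,0,0,0,0.03],
  [-0.01,0,-0.11,0,0,0,0.03],
  [-0.01,0,-0.11,0,0,0,0.03],
  [-0.01,0,-0.11,0,0,0,0.03],
])

```text
time: 15.68
position: [563.1, -26.8, 208.4]
eef_rot: [-179.9, 0.0, 174.2]
wrist_force: [-1.4, -0.0, -1.2]
width: 0.32
gripper_force: 0.0
```

```bash
python3 - <<'E'
from h import *
s=st()
im,d,p=snap('wrist'); W=world(p,d);np.savez('w4.npz',im=im,W=W)
cv2.imwrite('pics/w4.png',cv2.resize(im[:,:,::-1],(800,600),interpolation=cv2.INTER_CUBIC))
P=reg(W,470,650,-80,60,81,92);print('panel',rect(P),len(P),np.median(P[:,2]))
P=reg(W,535,575,-40,0,112,125);print('knob',circ(P),rect(P),len(P))
P=reg(W,470,530,-50,20,105,125);print('wing',rect(P),len(P))
E
```

```text
15.68 [563.1 -26.8 208.4] [-1.7991e+02  4.0000e-02  1.7421e+02] F [-1.4 -0.  -1.2] w 30.1 gf 0.0
panel (551.4, -26.9, 73.7, 147.6, 83.8) 8895 85.59667993534016
knob [552.58462096 -22.41591448   4.38112547] (553.1, -22.3, 11.6, 11.1, 38.3) 181
wing (498.6, -16.4, 10.0, 30.2, 69.5) 471
```

View pics/w4.png

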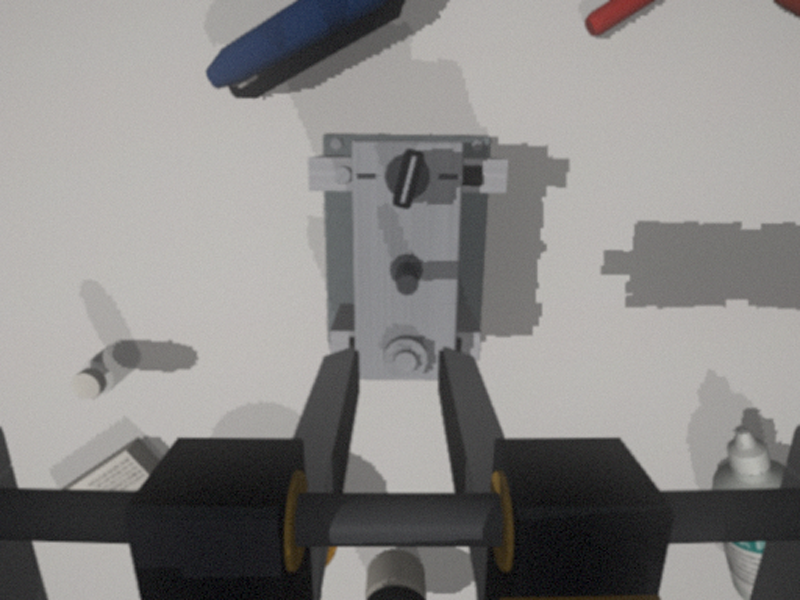

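The wrist view (800x600) shows the panel closed over the cups, with its edge against the stop pin at (345,175). The wing at (408,180) is still about 76° off the marks at (367,175) and (448,177), and the knob is at (406,270).

```bash
python3 - <<'E'
from h import *
to(498.7,-16.2,150,159.5)
E
```

```text
15.7333 row [0.0639, 0.0041, 0.0575] [-0.0018, -0.0016, 0.2572]
```

Request:
play_rows([
  [0.03,0.002,0,0,0,0.1,0.03],
  [0.055,0.004,0.01,0,0,0.2,0.03],
  [0.064,0.004,0.03,-0.0018,-0.0016,0.257,0.03],
  [0.064,0.004,0.05,-0.0018,-0.0016,0.257,0.03],
  [0.064,0.004,0.0575,-0.0018,-0.0016,0.257,0.03],
  [0.064,0.004,0.0575,-0.0018,-0.0016,0.257,0.03],
  [0.064,0.004,0.0575,-0.0018,-0.0016,0.257,0.03],
  [0.064,0.004,0.0575,-0.0018,-0.0016,0.257,0.03],
])

```text
time: 16.4
position: [500.5, -15.9, 151.1]
eef_rot: [179.9, 0.1, 159.6]
wrist_force: [0.5, -0.4, -0.1]
width: 0.322
gripper_force: 0.0
```

```bash
python3 - <<'E'
from h import *
s=st();to(498.7,-16.2,96,159.5)
im,d,p=snap('wrist'); W=world(p,d)
P=reg(W,470,530,-50,20,108,123);print('wing',rect(P),len(P))
E
```

```text
16.4 [500.5 -15.9 151.1] [1.7993e+02 1.4000e-01 1.5956e+02] F [ 0.5 -0.4 -0.1] w 30.3 gf 0.0
16.4 row [0.0018, -0.001, 0.0551] [0.0013, 0.0025, 0.0011]
wing (498.0, -16.0, 9.7, 29.4, 69.4) 618
```

Request:
play_rows([
  [0.001,-0.0005,0.015,0,0,0,0.03],
  [0.002,-0.0008,0.03,0,0,0,0.03],
  [0.002,-0.0008,0.043,0,0,0,0.03],
  [0.002,-0.0008,0.051,0,0,0,0.03],
  [0.002,-0.0008,0.054,0,0,0,0.03],
  [0.002,-0.0008,0.054,0,0,0,0.03],
  [0.002,-0.0008,0.054,0,0,0,0.03],
])

```text
time: 17.03
position: [498.5, -15.8, 97.4]
eef_rot: [179.9, 0.2, 159.6]
wrist_force: [-0.5, -0.3, 0.4]
width: 0.319
gripper_force: 0.0
```

Request:
play_rows([
  [0,0,0,0,0,0,0.018],
  [0,0,0,0,0,0,0.014],
  [0,0,0,0,0,0,0.011],
  [0,0,0,0,0,0,0.008],
  [0,0,0,0,0,0,0.005],
  [0,0,0,0,0,0,0.005],
  [0,0,0,0,0,0,0.005],
], grip_force=15)

```text
time: 17.62
position: [498.2, -15.6, 97.0]
eef_rot: [179.9, 0.1, 159.6]
wrist_force: [0.7, 0.8, 0.3]
width: 0.107
gripper_force: 15.0
```

```bash
python3 - <<'E'
from h import *
s=st(); r=s['position'][:2]-[608.3,-27.9]; print(np.hypot(*r),np.degrees(np.arctan2(r[1],r[0])))
E
```

```text
17.62 [498.2 -15.6  97. ] [1.7992e+02 1.4000e-01 1.5958e+02] F [0.7 0.8 0.3] w 10.0 gf 15.0
110.81306170803445 173.62480835748184
```

Request:
play_rows([
  [-0.0002,-0.0008,0,0,0,0,0.005],
  [-0.0004,-0.0015,0,0,0,0,0.005],
  [-0.0004,-0.0015,0,0,0,0,0.005],
])

```text
time: 17.87
position: [498.1, -16.4, 97.0]
eef_rot: [179.9, 0.1, 159.6]
wrist_force: [0.7, 3.6, 0.4]
width: 0.105
gripper_force: 15.0
```

Request:
play_rows([
  [0,0,0,0,0,0.06,0.005],
  [0,0,0,0,0,0.13,0.005],
  [0,0,0,0,0,0.2,0.005],
  [0,0,0,0,0,0.27,0.005],
  [0,0,0,0,0,0.34,0.005],
  [0,0,0,0,0,0.41,0.005],
  [0,0,0,0,0,0.48,0.005],
  [0,0,0,0,0,0.55,0.005],
  [0,0,0,0,0,0.61,0.005],
  [0,0,0,0,0,0.66,0.005],
])

```text
time: 18.7
position: [498.1, -16.3, 97.0]
eef_rot: [179.8, 0.0, 121.6]
wrist_force: [1.0, 3.3, 0.5]
width: 0.102
gripper_force: 15.0
```

```bash
python3 - <<'E'
from h import *
s=st(); r=s['position'][:2]-[608.3,-27.9]; print(np.hypot(*r),np.degrees(np.arctan2(r[1],r[0])))
E
```

```text
18.7 [498.1 -16.3  97. ] [1.7982e+02 1.0000e-02 1.2163e+02] F [1.  3.3 0.5] w 9.6 gf 15.0
110.77451441436037 173.98907679644427
```

Request:
play_rows([
  [0,0,0,0,0,0.06,0.005],
  [0,0,0,0,0,0.13,0.005],
  [0,0,0,0,0,0.2,0.005],
  [0,0,0,0,0,0.27,0.005],
  [0,0,0,0,0,0.34,0.005],
  [0,0,0,0,0,0.41,0.005],
  [0,0,0,0,0,0.48,0.005],
  [0,0,0,0,0,0.55,0.005],
  [0,0,0,0,0,0.61,0.005],
  [0,0,0,0,0,0.662,0.005],
])

```text
time: 19.53
position: [498.2, -16.2, 97.1]
eef_rot: [179.8, -0.1, 83.7]
wrist_force: [0.7, 2.9, 1.4]
width: 0.106
gripper_force: 15.0
```

Request:
play_rows([
  [0,0,0,0,0,0,0.005],
  [0,0,0,0,0,0,0.005],
])

```text
time: 19.7
position: [498.2, -16.6, 97.0]
eef_rot: [179.8, -0.1, 83.9]
wrist_force: [1.3, 2.9, 2.4]
width: 0.108
gripper_force: 15.0
```

```bash
python3 - <<'E'
from h import *
s=st(); print(s['torque']); r=s['position'][:2]-[608.3,-27.9]; print(np.hypot(*r),np.degrees(np.arctan2(r[1],r[0])))
im,d,p=snap('wrist'); W=world(p,d);cv2.imwrite('pics/w5.png',cv2.resize(im[:,:,::-1],(800,600),interpolation=cv2.INTER_CUBIC))
E
```

```text
19.7 [498.2 -16.6  97. ] [ 1.7984e+02 -8.0000e-02  8.3930e+01] F [1.3 2.9 2.4] w 10.1 gf 15.0
[ 0.86632849 -0.44117476 -0.04378747]
110.68935773134272 174.12076978651675
```

View pics/w5.png

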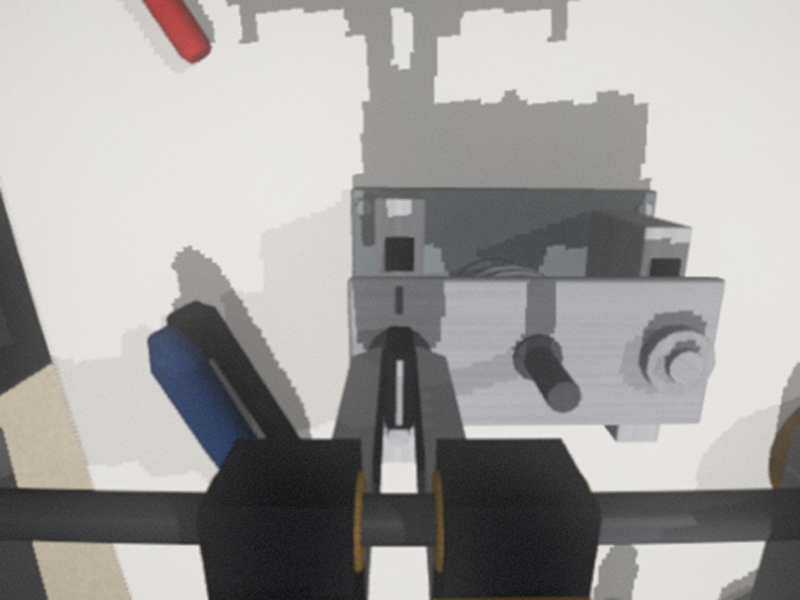

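The wrist view (800x600) shows the gripped wing at (400,385) in line with the index mark at (399,300) across the panel, and the panel is still closed. Next I press down.

Request:
play_rows([
  [0,0,0,0,0,0.003,0.005],
  [0,0,0.001,0,0,0.003,0.005],
  [0,0,0.002,0,0,0.003,0.005],
  [0,0,0.003,0,0,0.003,0.005],
  [0,0,0.004,0,0,0.003,0.005],
  [0,0,0.005,0,0,0.003,0.005],
  [0,0,0.006,0,0,0.003,0.005],
  [0,0,0.007,0,0,0.003,0.005],
  [0,0,0.008,0,0,0.003,0.005],
], grip_force=40)

```text
time: 20.5
position: [498.0, -16.8, 89.3]
eef_rot: [179.9, -0.1, 83.7]
wrist_force: [0.1, 5.4, 8.5]
width: 0.107
gripper_force: 40.1
```

Request:
play_rows([
  [0,0,0.001,0,0,0,0.005],
  [0,0,0.002,0,0,0,0.005],
  [0,0,0.002,0,0,0,0.005],
])

```text
time: 20.75
position: [498.0, -16.8, 87.4]
eef_rot: [179.8, -0.1, 83.7]
wrist_force: [-0.2, 5.8, 8.8]
width: 0.106
gripper_force: 40.1
```

Request:
play_rows([
  [0,0,0.001,0,0,0,0.005],
  [0,0,0.002,0,0,0,0.005],
  [0,0,0.002,0,0,0,0.005],
])

```text
time: 21.0
position: [497.8, -16.8, 85.7]
eef_rot: [179.9, -0.1, 83.7]
wrist_force: [-2.4, 4.8, 13.9]
width: 0.105
gripper_force: 40.3
```

```bash
python3 - <<'E'
from h import *
s=st()
im,d,p=snap('wrist'); W=world(p,d)
P=reg(W,515,600,-50,8,70,92)
A=np.c_[P[:,:2]-[498,-16],np.ones(len(P))]
z=P[:,2]; print('panel z',np.percentile(z,[10,50,90]),len(z))
im,d,p=snap('scene'); W=world(p,d);np.savez('s.npz',im=im,W=W)
P=reg(W,520,600,-50,10,70,92);print('scene',np.percentile(P[:,2],[10,50,90]) if len(P) else 0)
E
```

```text
21.0 [497.8 -16.8  85.7] [ 1.7986e+02 -1.2000e-01  8.3690e+01] F [-2.4  4.8 13.9] w 9.9 gf 40.3
panel z [76.75661375 77.61879085 78.86080956] 11178
scene [77.07756014 78.88385116 82.51046327]
```

Request:
play_rows([
  [0,0,0.0007,0,0,0,0.005],
  [0,0,0.0012,0,0,0,0.005],
  [0,0,0.0012,0,0,0,0.005],
  [0,0,0.0012,0,0,0,0.005],
  [0,0,0.0012,0,0,0,0.005],
  [0,0,0.0012,0,0,0,0.005],
])

```text
time: 21.6
position: [497.6, -16.8, 84.9]
eef_rot: [179.9, -0.1, 83.7]
wrist_force: [-2.8, 5.6, 14.9]
width: 0.104
gripper_force: 40.4
```

```bash
python3 - <<'E'
from h import *
s=st()
im,d,p=snap('wrist'); W=world(p,d);cv2.imwrite('pics/w6.png',cv2.resize(im[:,:,::-1],(800,600),interpolation=cv2.INTER_CUBIC))
P=reg(W,515,600,-50,8,70,92);print('panel z',np.median(P[:,2]))
E
```

```text
21.6 [497.6 -16.8  84.9] [ 1.7986e+02 -1.4000e-01  8.3680e+01] F [-2.8  5.6 14.9] w 9.8 gf 40.4
panel z 77.61167606744536
```

View pics/w6.png

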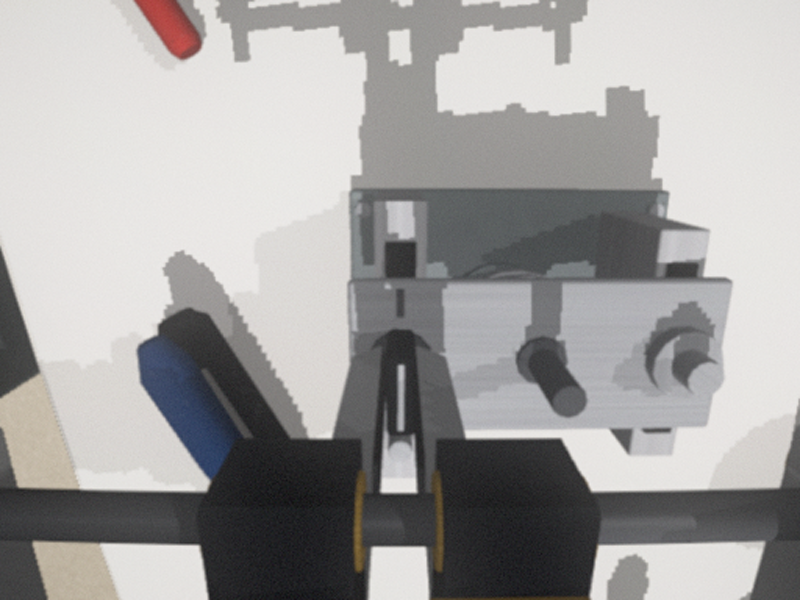

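The wrist view (800x600) shows the panel down, with the wing at (400,390) in line with the mark at (400,303). The fingers may be slipping slowly down the wing, so I'll press a bit further and check that the push holds.

Request:
play_rows([
  [0,0,0.0005,0,0,0,0.005],
  [0,0,0.001,0,0,0,0.005],
  [0,0,0.0015,0,0,0,0.005],
  [0,0,0.0015,0,0,0,0.005],
  [0,0,0.0015,0,0,0,0.005],
])

```text
time: 22.07
position: [497.4, -16.8, 83.5]
eef_rot: [179.9, -0.1, 83.7]
wrist_force: [-4.3, 4.9, 18.2]
width: 0.108
gripper_force: 40.5
```

Request:
play_rows([
  [0,0,0,0,0,0,0.005],
  [0,0,0,0,0,0,0.005],
  [0,0,0,0,0,0,0.005],
  [0,0,0,0,0,0,0.005],
  [0,0,0,0,0,0,0.005],
  [0,0,0,0,0,0,0.005],
  [0,0,0,0,0,0,0.005],
  [0,0,0,0,0,0,0.005],
  [0,0,0,0,0,0,0.005],
  [0,0,0,0,0,0,0.005],
])

```text
time: 22.9
position: [497.4, -16.8, 83.5]
eef_rot: [179.9, -0.1, 83.7]
wrist_force: [-4.0, 5.4, 18.1]
width: 0.104
gripper_force: 40.4
```

```bash
python3 -c "
from h import *
im,d,p=snap('wrist'); P=reg(world(p,d),515,600,-50,8,70,92);print('panel z',np.median(P[:,2]));st()
print(manip.job_done())"
```

```text
panel z 77.6180030230595
22.95 [497.4 -16.8  83.5] [ 1.7989e+02 -1.5000e-01  8.3680e+01] F [-4.2  4.5 18.4] w 9.7 gf 40.4
the job is handed in; nothing more can be done
None
```

The job is handed in: the spare cup is nested fully home, the panel is closed to its stop, and the fastener is in line with its index marks. The arm is holding the panel fully down (about 8 mm) with a steady 18 N. I haven't seen the judge's verdict.

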